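# Walk the stuck jaw off a light bar with light mallet taps

## Task

The sliding jaw of the clamping jig has stuck on its two guide rods, and its lip still holds the light bar down. Take the mallet and with light taps on the two upright end housings of the jaw, a little on one and then a little on the other so that it does not rack and bind, walk the jaw back towards the clamp screw until the bar is free. Then lay the mallet back down on the bench and lift the bar out and lay it gently, flat and lens up, in the empty tray, without disturbing the other things on the bench.

Things in the scene. Friction and masses are not known exactly. Their poses are not given: they have to be found in the camera images.
- jig: Clamping jig fixed to the bench (place and yaw vary): aluminium base plate 215 x 310 mm, 10 mm thick. Origin on the bench under its middle; x points from the low fence past the jaw to the end plate (x 88 to 104 mm, 54 mm high) with clamp screw and black knob (to x 162 mm); y along the jaw; z up. The screw is already backed off 30 mm from the jaw.
- fence (a point): Middle of the steel fence's top, 20 mm above the bench, on the jig at x -75 mm, y 0; fence 19 mm thick, 200 mm long. At its ends (y +-130 mm) rod feet 34 mm high (x -90 to -68 mm) hold two 12 mm guide rods along x, axis 24 mm above the bench.
- jaw: Stuck jaw along the jig's y: low toe (22 mm high) whose lip overhangs the bar's wing, ridge behind (44 mm high, jaw x 0 to 20 mm), and at each end, y +-130 mm, an upright housing 42 mm in x, 36 in y, top 74 mm above the bench, on the rods. Origin on the bench at its middle: jig x 0 to 1.5 mm at first; from 10 mm on the bar is clear; stop at 26 mm. Axes the jig's: its slight racking is not in this pose.
- strike_left (a point): Middle of the flat face to tap on the housing at the jig's +y end, looking to the jig's -x, 58 mm above the bench (jaw x -22.5, y +130), 36 mm wide, free from 36 to 74 mm above the bench. Given as if the jaw were square; it can rack either way by 1 mm at each end, then binds. One end alone slides at about 9 N; both at once (pushed in the middle, or when bound) need 18 N; light taps stay under 14 N.
- strike_right (a point): The same on the housing at the jig's -y end. The jaw stays where it is left.
- bar: The light bar in the jig: winged aluminium channel with white lens, 180 mm long. Origin: centre of its underside; x along its length, z up through the lens. Wings 40 mm wide, 3 mm thick at the bottom; body 22 mm wide; 25 mm high in all; about 0.16 kg. Lies 10 mm above the bench along the jig's y, middle at jig x -45 mm. Grip the body above lip and fence (22 mm above the bench).
- mallet: Soft-faced mallet lying on the bench, about 0.35 kg. Origin: on the bench below the head's middle. Handle along its -x, 24 mm wide (y), 22 mm thick (z), axis 16 mm above the bench, with a 32 mm round butt from x -190 to -160 mm. Head: cylinder along y, 32 mm diameter, 80 mm long, a striking face at each end (y +-40 mm).
- mallet_grip (a point): On the axis of the mallet's handle, 55 mm from the head's axis, 16 mm above the bench: a good place to hold it.
- tray: Empty open tray fixed to the bench, 260 x 100 mm outside, walls 4 mm thick and 24 mm high, floor 4 mm thick. Origin under its centre; its own x along its length.
- glue_bottle: White squeeze bottle, 48 mm diameter, 130 mm high, origin under its centre. Leave alone.
- tin: Steel tin, 70 mm diameter, 85 mm high, origin under its centre. Leave alone.
- driver: Black electric screwdriver lying on its side along its own x, 230 mm long, 35 mm thick. Leave alone.
- wrench: Steel wrench lying along its own x. Leave alone.
- spare_bar: A finished light bar of 260 mm, same section, lying on the bench. Leave alone.
- screw_bin: Small open parts bin 100 x 75 x 45 mm. Leave alone.
- tape_roll: Roll core, 70 mm diameter, 24 mm high. Leave alone.
Things that resemble listed ones, but are neither listed nor needed, are in the scene too. What is shaped like the mallet but orange is not meant.

How it is judged:
By the outcome, as a careful person would: the job done as asked, in the order asked, and still so for the second after the job is handed in, with the robot touching nothing.
It also fails if it takes over 72 s, if anything falls off the work surface, if the arm or the gripper's body presses on something with over 40 N, if the wrist force passes 120 N, or if a joint passes its speed limit or range.

## Robot

A 6-joint arm with a two-finger parallel gripper is mounted at the origin on the work surface. World frame = base frame: x ahead of the robot, y to its left, z up, the work surface at z = 0. Lengths are in m, angles in rad, forces in N, time in s.
With the tool pointing down it reaches from about 0.425 to 0.95 m from the base axis. Payload 3.5 kg.
Tool frame: the origin (TCP) lies midway between the tips of the shut fingers; the grasp point (between the pads) lies 19 mm behind it; z points along the fingers, y is the line along which they close (so a half turn about z gives the same grasp; the last joint's range is limited). The gripper opens to 85 mm and grips with 20 to 120 N. Pads are 22 mm wide; open, the fingers measure 114 mm over their backs; the gripper's body (76 mm by 85 mm) begins 54 mm behind the grasp point. The pads swing forward as they close: fully open they stand 13 mm farther back than shut.
Start: joints at [1.081, 0.286, 1.577, -0, 1.279, -0.15], TCP at [0.225, 0.636, 0.204] pointing down, gripper open.
Joint ranges: [-2.77, 2.77], [-0.9, 2.22], [0.21, 2.48], [-1.53, 4.67], [0.24, 2.81], [-2.84, 2.84]. Speed limits (rad/s): [2.79, 2.79, 3.14, 3.14, 3.14, 3.14].

## Interface

Orientations are given as a unit quaternion [x, y, z, w].
In Python, from plant import ctrl, cams, order gives the robot as it stands.
- The arm moves only by the tool move_arm, never from a script. Its argument "plan" is one flat list of numbers, 7 for each row, row after row: the shift along the world's x, y, z in mm, then the turn, a rotation vector about the world's x, y, z in degrees, then the finger opening in mm, from 0 to 85.4. A call has 1 to 12 rows; each row shifts and turns the commanded pose from where the row before left it; what a row does not reach is not made up. A row lasts 1/10 s, in which the tool goes at most 50 mm and 8.59 degrees, less where a joint would pass 70% of its speed; a pose out of reach is approached as far as the arm can. A call is refused whole if a number of a shift passes 50 or a number of a turn 8.59, either way. A call with a gripper value outside its range is refused whole. The fingers move at their own pace and stop on an object; "newtons" is the grip in N (left out, the last holds). Time passes only in rows, so rows that do not move let the fingers close. It gives the time, the measured TCP pose, the force, the opening and the grip force at its end, in the units of the state.
- ctrl.get_state(): the state, without advancing time (a new reading comes with each control period).
- cams.read_camera(name): name is "side" or "top" or "wrist"; returns a dict with "color" (384x512x3 uint8, red, green, blue), "fov_y" (degrees; the focal length in pixels is half the picture's height over the tangent of half this angle, whatever the lens; pixels are square), "cx", "cy" (the principal point, pixels), "origin" and "orientation" of the camera in the world; the wrist camera has in their place "T_tool_cam" (4x4, takes a point from camera to tool coordinates, whose origin is the TCP and whose axes are the flange's). Camera axes: x right, y up, looking along -z (the intrinsics and any distortion apply to the point x, -y, -z); pixel columns grow to the right and rows downward; lengths in m; the calibration is good to about 2 mm. A picture is of the moment at which its call begins: read the wrist's pose just before it. There is no depth.
- order.sign_off(): hands the job in; it is judged then, once.
The state is a dict: "time": time; "qpos": joint angles; "dq": joint speeds; "joint_efforts": joint torques, N m; "eef_pos": TCP position; "tcp_rot": TCP orientation; "contact_force": force on the tool from outside, world axes, zero at the start; "wrist_torque": the same for the moment, N m; "opening": opening from 0.0 (shut) to 1.0 (fully open); "finger_force": force on a finger pad.
Only numpy, scipy, OpenCV 4.12 (cv2) and the standard library are available. Lean on these libraries where they do the work, as an engineer would, in place of code of your own. Each camera call takes 0.05 s, during which the arm holds its last target. There are 200 camera calls.

## Working session

There is one attempt and no reset: what is moved stays moved. The work goes in short steps, Python scripts to look and compute and a tool call to move; the robot and the scene stay as the last step left them, time stands still between calls to the robot, and variables do not carry over. Pictures are saved under pics/ and viewed, at most 10 in all, crops included, and the job is handed in when it is done.

Besides the shell and the picture viewer there is one more tool, called after "Emit:" as name(argument=value, ...) on one line, values as JSON. move_arm: Moves the arm, as the interface text tells. Its arguments: {"type":"object","properties":{"plan":{"type":"array","items":{"type":"number"}},"newtons":{"type":"number"}},"required":["plan"]}

```bash
ls; mkdir -p pics; cat > h.py <<'E'
import numpy as np, cv2
from scipy.spatial.transform import Rotation as R
from plant import ctrl, cams, order
def snap(n,fn=None):
    s=ctrl.get_state(); c=cams.read_camera(n)
    if n=='wrist':
        T=np.eye(4);T[:3,:3]=R.from_quat(s['tcp_rot']).as_matrix();T[:3,3]=s['eef_pos'];T=T@np.array(c['T_tool_cam'])
    else:
        T=np.eye(4);o=np.array(c['orientation']);T[:3,:3]=o if o.shape==(3,3) else R.from_quat(o).as_matrix();T[:3,3]=c['origin']
    c['T']=T
    if fn: cv2.imwrite('pics/'+fn,cv2.cvtColor(c['color'],cv2.COLOR_RGB2BGR))
    return c
def ray(c,u,v):
    f=192/np.tan(np.radians(c['fov_y'])/2)
    d=np.array([(u-c['cx'])/f,-(v-c['cy'])/f,-1.]); return c['T'][:3,3],c['T'][:3,:3]@d
def plane(c,u,v,z):
    o,d=ray(c,u,v); return o+d*(z-o[2])/d[2]
def proj(c,p):
    f=192/np.tan(np.radians(c['fov_y'])/2)
    q=c['T'][:3,:3].T@(np.array(p)-c['T'][:3,3]); return c['cx']+f*q[0]/-q[2], c['cy']-f*q[1]/-q[2]
E
python3 - <<'E'
from h import *
print(ctrl.get_state())
for n in('top','side','wrist'):
    c=snap(n,n+'0.png'); print(n,{k:v for k,v in c.items() if k!='color'})
E
```

```text
pics
{'time': 0.0, 'qpos': array([ 1.08100044e+00,  2.87195755e-01,  1.57819843e+00, -1.07242428e-05,
        1.27861493e+00, -1.50009521e-01]), 'dq': array([ 0.00081732, -0.00112141,  0.00061811,  0.00028445, -0.00107901,
        0.00063507]), 'joint_efforts': array([ 6.96307179e-04, -4.05990243e+01, -2.92621851e+01, -1.64907219e-04,
        5.86780894e-03, -1.08936706e-05]), 'eef_pos': array([0.22459896, 0.63575823, 0.20291561]), 'tcp_rot': array([ 1.69075417e-01,  9.85602376e-01, -1.14854536e-03, -3.75084414e-04]), 'contact_force': array([0.81921173, 0.28404928, 0.20168639]), 'wrist_torque': array([ 0.01830525, -0.01427286,  0.01318939]), 'finger_force': 0.0, 'opening': 1.0012974567080597}
top {'fov_y': 44.76432272056944, 'cx': 255.76103289304717, 'cy': 185.7812031445356, 'origin': array([0.3151619 , 0.02287005, 1.83700957]), 'orientation': array([ 0.03285541, -0.04156719, -0.70183043,  0.71037085]), 'T': array([[ 0.01141243,  0.99438834, -0.10517409,  0.3151619 ],
       [-0.99985117,  0.01270914,  0.01166719,  0.02287005],
       [ 0.01293839,  0.10502529,  0.99438538,  1.837009
[... 530 characters left out ...]
   ]])}
wrist {'fov_y': 71.2035417301609, 'cx': 258.51392968025266, 'cy': 195.38286516115727, 'T_tool_cam': array([[-7.07334404e-04,  9.63536248e-01,  2.67576900e-01,
         6.75920214e-02],
       [ 9.99999693e-01,  5.91082418e-04,  5.15010268e-04,
         3.97056242e-05],
       [ 3.38071060e-04,  2.67577182e-01, -9.63536370e-01,
        -1.68886259e-01],
       [ 0.00000000e+00,  0.00000000e+00,  0.00000000e+00,
         1.00000000e+00]]), 'T': array([[ 0.333963  , -0.90852177, -0.25111135,  0.16108686],
       [ 0.94258276,  0.32117412,  0.09156929,  0.65871388],
       [-0.00254223, -0.26727398,  0.96361723,  0.37193454],
       [ 0.        ,  0.        ,  0.        ,  1.        ]])}
```

View top.

View pics/top0.png

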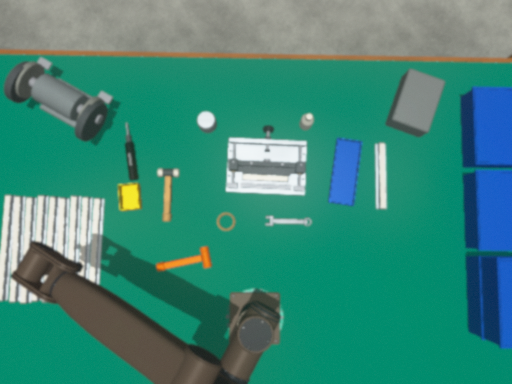

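View pics/side0.png

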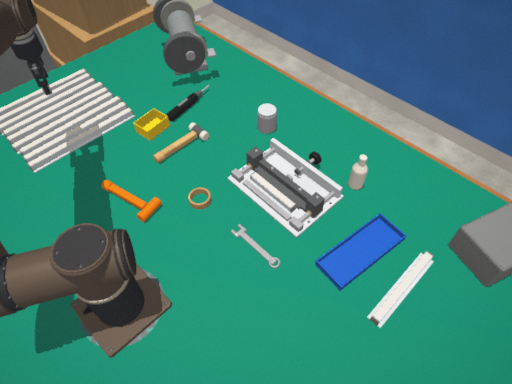

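Top view: wooden mallet with head at (168,172), butt at (167,220); orange look-alike at (185,262); jig centre (267,166), knob up (268,129); blue tray (345,172); spare bar (381,176). The side view agrees: wooden mallet at (182,143), orange one at (132,200). I choose the wooden one.

```bash
python3 - <<'E'
from h import *
c=snap('top')
for n,u,v,z in [('head',168,172,.03),('butt',167,219,.03),('base tl',229,138,.01),('base tr',308,141,.01),('base bl',226,191,.01),('base br',306,194,.01),('knob',268,128,.03),('hl',231,168,.074),('hr',303,170,.074),('tray tl',336,139,.024),('tray tr',361,140,.024),('tray bl',329,203,.024),('tray br',354,206,.024),('tape',226,221,.024),('bin',130,197,.045),('driver',130,165,.03),('wrench',288,221,.01),('tin',206,121,.085),('bottle',307,120,.13)]:
    print(n,plane(c,u,v,z).round(3)[:2])
im=cv2.cvtColor(c['color'],cv2.COLOR_RGB2BGR)
a=cv2.resize(im[150:240,110:200],None,fx=4,fy=4,interpolation=cv2.INTER_CUBIC)
b=cv2.resize(im[120:210,215:315],None,fx=4,fy=4,interpolation=cv2.INTER_CUBIC)
cv2.imwrite('pics/crop1.png',np.hstack([a,b]))
E
```

```text
head [0.556 0.345]
butt [0.373 0.343]
base tl [0.698 0.11 ]
base tr [ 0.691 -0.205]
base bl [0.486 0.118]
base br [ 0.478 -0.197]
knob [ 0.736 -0.044]
hl [0.569 0.097]
hr [ 0.565 -0.178]
tray tl [ 0.697 -0.314]
tray tr [ 0.695 -0.413]
tray bl [ 0.443 -0.285]
tray br [ 0.432 -0.383]
tape [0.368 0.115]
bin [0.455 0.485]
driver [0.582 0.493]
wrench [ 0.371 -0.126]
tin [0.747 0.196]
bottle [ 0.746 -0.186]
```

View pics/crop1.png

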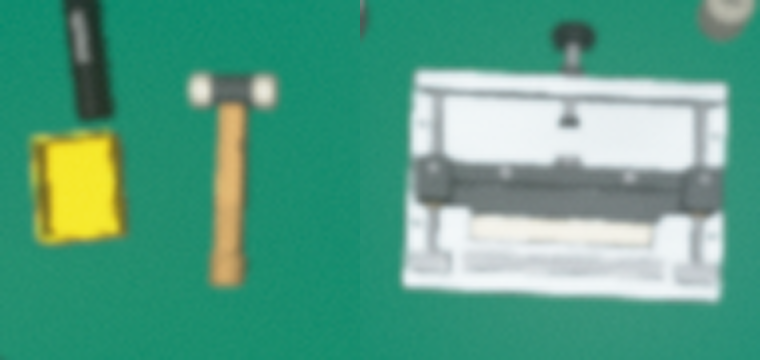

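Crop: wooden handle, dark head with white faces at left, yellow bin beside it; the jig with the dark jaw, housings at crop (432,180) and (702,190). The choice is confirmed. Moving above the mallet grip.

Emit:
move_arm(plan=[34,-36,0,0,0,2.4,85,34,-36,0,0,0,2.4,85,34,-36,0,0,0,2.4,85,34,-36,0,0,0,2.4,85,34,-36,0,0,0,2.4,85,34,-36,0,0,0,2.4,85,34,-36,0,0,0,2.5,85,34,-36,0,0,0,2.5,85,0,0,0,0,0,0,85,0,0,0,0,0,0,85])

```text
time: 1.2
eef_pos: [0.4975, 0.3474, 0.204]
tcp_rot: [0.002, 1.0, 0.0, -0.0]
contact_force: [1.0, 0.4, 0.4]
opening: 0.993
finger_force: 0.0
```

```bash
cat > m.py <<'E'
from h import *
c=snap('wrist','w1.png'); h=cv2.cvtColor(c['color'],cv2.COLOR_RGB2HSV)
s=ctrl.get_state();print(s['time'],s['eef_pos'],s['contact_force'])
m=((h[...,0]>8)&(h[...,0]<25)&(h[...,1]>70)&(h[...,2]>90)).astype('uint8')
m=cv2.morphologyEx(m,cv2.MORPH_OPEN,np.ones((3,3)))
n,l,st,ce=cv2.connectedComponentsWithStats(m)
for i in range(1,n):
    if st[i,4]<300: continue
    v,u=np.nonzero(l==i); P=np.array([plane(c,a,b,.027)[:2] for a,b in zip(u[::3],v[::3])])
    r=cv2.minAreaRect((P*1000).astype('float32'));print(st[i],ce[i].round(),np.round(r[0]),np.round(r[1]),round(r[2],1))
    x=P[:,0];print('far x',x.max(),[ (round(k,3),P[abs(x-k)<.006,1].mean().round(4)) for k in (.40,.44,.48,.5,.52) if (abs(x-k)<.006).any()])
E
python3 m.py
```

```text
1.25 [0.49662687 0.34838466 0.20399467] [ 0.98523663 -0.15743939  0.61564012]
[  36   36   59   62 1056] [65. 66.] [368. 120.] [67. 67.] 86.0
far x 0.40057431238855123 [(0.4, np.float64(0.1201))]
[ 245   65   25  140 2652] [257. 131.] [452. 346.] [172.  29.] 0.3
far x 0.5378124274561835 [(0.4, np.float64(0.3461)), (0.44, np.float64(0.3451)), (0.48, np.float64(0.3448)), (0.5, np.float64(0.3447)), (0.52, np.float64(0.3452))]
[ 335   98   74   90 2796] [377. 144.] [460. 492.] [104.  90.] 7.0
far x 0.5147629043694738 [(0.4, np.float64(0.5202)), (0.44, np.float64(0.5009)), (0.48, np.float64(0.5047)), (0.5, np.float64(0.5017)), (0.52, np.float64(0.4673))]
```

View pics/w1.png

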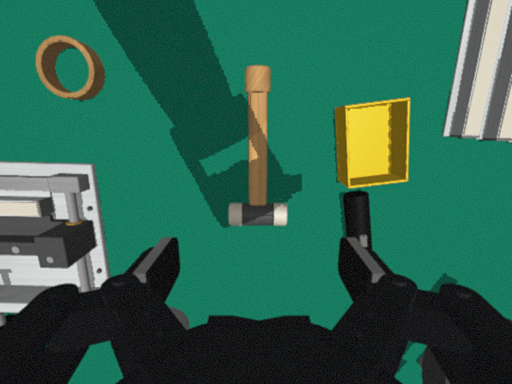

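Wrist view: mallet head at (258,214), butt at (258,78), handle along world x, and nothing within finger reach (bin at (372,143)). Going down to grip.

Emit:
move_arm(plan=[2,-2,-40,0,0,0,60,1,-1,-40,0,0,0,60,0,0,-40,0,0,0,60,0,0,-40,0,0,0,60,0,0,-30,0,0,0,60,0,0,-10,0,0,0,60,0,0,0,0,0,0,60,0,0,0,0,0,0,20,0,0,0,0,0,0,20,0,0,0,0,0,0,20,0,0,0,0,0,0,20], newtons=110)

```text
time: 2.35
eef_pos: [0.5008, 0.3458, 0.0058]
tcp_rot: [0.001, 1.0, 0.001, 0.001]
contact_force: [0.2, 0.5, 0.4]
opening: 0.234
finger_force: 0.0
```

Emit:
move_arm(plan=[0,0,0,0,0,0,0,0,0,0,0,0,0,0,0,0,0,0,0,0,0], newtons=110)

```text
time: 2.65
eef_pos: [0.5, 0.3453, 0.0044]
tcp_rot: [0.001, 1.0, 0.0, 0.0]
contact_force: [0.3, 0.2, 0.4]
opening: 0.001
finger_force: 0.0
```

```bash
python3 -c "
from h import *
snap('wrist','w2.png');s=ctrl.get_state();print(s['opening'],s['finger_force'],s['eef_pos'])"
```

```text
0.001958397251732641 0.0 [0.49992442 0.34535429 0.00431378]
```

View pics/w2.png

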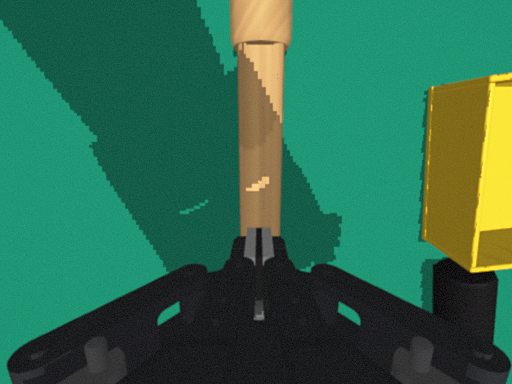

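Wrist view: fingers shut at (258,230), handle visible from (260,235) up to the butt step at (262,45); the grip missed. Checking where the mallet is now.

```bash
python3 - <<'E'
from h import *
c=snap('wrist')
for n,u,v,z in [('step',260,46,.022),('end',260,235,.027),('end0',260,235,.0)]: print(n,plane(c,u,v,z).round(4))
for p in [(.5,.3454,.0043),(.5,.3454,.027),(.396,.3454,.027),(.556,.345,.032)]: print(p,np.round(proj(c,p)))
for p in [[.238,40],[.283,40]]:pass
print(plane(c,238,130,.016),plane(c,282,130,.016))
t=snap('top');im=cv2.cvtColor(t['color'],cv2.COLOR_RGB2BGR);s=snap('side');i2=cv2.cvtColor(s['color'],cv2.COLOR_RGB2BGR)
print(np.round(proj(s,(.5,.345,.02))),np.round(proj(t,(.5,.345,.02))))
cv2.imwrite('pics/c2.png',np.hstack([cv2.resize(a,(400,400),interpolation=cv2.INTER_CUBIC) for a in (im[140:240,110:210],i2[90:190,130:230])]))
E
```

```text
step [0.3957 0.3462 0.022 ]
end [0.4972 0.3461 0.027 ]
end0 [0.5092 0.3462 0.    ]
(0.5, 0.3454, 0.0043) [259. 225.]
(0.5, 0.3454, 0.027) [259. 239.]
(0.396, 0.3454, 0.027) [258.  44.]
(0.556, 0.345, 0.032) [258. 324.]
[0.43728337 0.33366431 0.016     ] [0.43733365 0.35873656 0.016     ]
[186. 139.] [168. 187.]
```

View pics/c2.png

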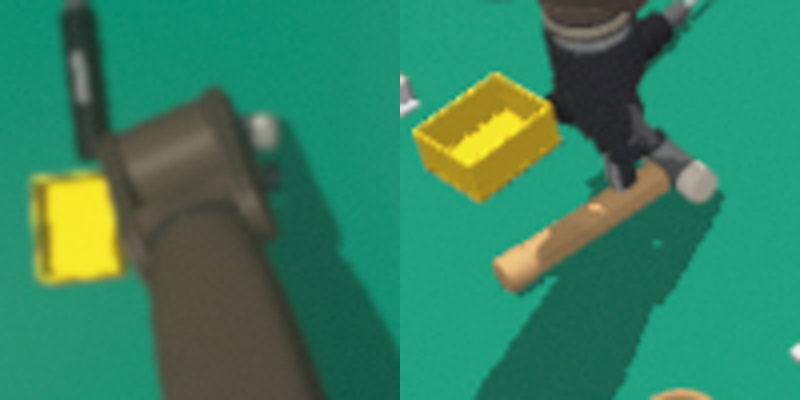

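Crop: the mallet has not moved, and the shut fingertips look sunk into the handle or sitting on top of it. I'll open, raise and compare numerically.

Emit:
move_arm(plan=[0,0,40,0,0,0,0,0,0,20,0,0,0,0,0,0,0,0,0,0,0])

```text
time: 3.15
eef_pos: [0.5027, 0.3468, 0.0684]
tcp_rot: [0.001, 1.0, 0.002, 0.004]
contact_force: [0.4, -0.1, 0.3]
opening: 0.002
finger_force: 0.0
```

```bash
python3 - <<'E'
from h import *
a=cv2.cvtColor(cv2.imread('pics/w2.png'),cv2.COLOR_BGR2RGB).astype(int)
c=snap('wrist','w3.png');b=c['color'].astype(int)
print(ctrl.get_state()['eef_pos'])
for u in (250,254,260,266,270):
    print(u);print(' low',[tuple(int(k) for k in a[v,u]) for v in range(196,252,4)]);print(' up ',[tuple(int(k) for k in b[v,u]) for v in range(196,252,4)])
E
```

```text
[0.50123974 0.34601134 0.06616089]
250
 low [(156, 119, 80), (161, 125, 82), (155, 123, 80), (159, 124, 83), (156, 120, 78), (153, 119, 77), (155, 121, 79), (155, 122, 77), (104, 99, 94), (98, 99, 98), (99, 100, 100), (99, 98, 98), (95, 97, 97), (101, 103, 102)]
 up  [(145, 115, 74), (150, 117, 78), (153, 117, 79), (147, 115, 74), (154, 118, 81), (152, 119, 79), (149, 115, 75), (150, 117, 77), (101, 97, 93), (92, 94, 94), (97, 98, 95), (96, 95, 96), (96, 97, 98), (95, 97, 98)]
254
 low [(161, 123, 81), (159, 122, 78), (161, 127, 82), (160, 126, 83), (163, 127, 87), (160, 127, 82), (162, 123, 82), (161, 125, 79), (110, 107, 102), (100, 100, 99), (104, 102, 102), (102, 101, 100), (99, 100, 98), (97, 96, 100)]
 up  [(155, 121, 79), (154, 120, 80), (158, 125, 83), (156, 123, 80), (150, 119, 73), (153, 121, 80), (152, 119, 81), (156, 122, 81), (103, 99, 94), (98, 100, 95), (100, 99, 96), (103, 103, 104), (99, 100, 101), (95, 96, 96)]
260
 low [(154, 122, 80), (152, 120, 79), (157, 124, 83), (153, 118, 79), (152, 118, 79), (153, 117, 80), (152, 122, 80), (152, 118, 81), (56, 43, 32), (20, 
[... 485 characters left out ...]
8, 96, 97), (99, 100, 101)]
 up  [(151, 120, 80), (145, 113, 71), (149, 117, 77), (147, 118, 77), (151, 119, 79), (151, 116, 77), (147, 116, 77), (150, 117, 79), (102, 98, 93), (96, 96, 95), (96, 98, 96), (96, 95, 95), (95, 94, 94), (95, 95, 94)]
270
 low [(146, 116, 72), (150, 120, 78), (152, 119, 81), (152, 117, 80), (152, 117, 76), (150, 119, 78), (149, 117, 80), (148, 114, 71), (112, 103, 95), (102, 98, 100), (94, 96, 97), (101, 98, 98), (100, 101, 101), (100, 99, 99)]
 up  [(142, 109, 73), (140, 108, 72), (143, 109, 75), (139, 107, 71), (140, 106, 71), (138, 108, 72), (142, 108, 73), (136, 106, 64), (106, 102, 93), (96, 99, 97), (98, 98, 99), (101, 101, 101), (93, 95, 97), (98, 97, 98)]
```

The tips were unoccluded in both pictures. So the real fingertips end some 23–30 mm short of the stated TCP, and the fingers closed above the handle. Going lower, watching the force.

Emit:
move_arm(plan=[-1,-1,-20,0,0,0,50,0,0,-20,0,0,0,50,0,0,-15,0,0,0,50,0,0,-10,0,0,0,50,0,0,-5,0,0,0,50,0,0,-5,0,0,0,50,0,0,0,0,0,0,50,0,0,0,0,0,0,50])

```text
time: 4.0
eef_pos: [0.4995, 0.3447, -0.0101]
tcp_rot: [0.001, 1.0, 0.0, 0.001]
contact_force: [0.9, -0.1, -0.9]
opening: 0.588
finger_force: 0.0
```

```bash
python3 - <<'E'
from h import *
s=snap('side');i2=cv2.cvtColor(s['color'],cv2.COLOR_RGB2BGR);w=snap('wrist');w=cv2.cvtColor(w['color'],cv2.COLOR_RGB2BGR)
st=ctrl.get_state();print(st['eef_pos'],st['contact_force'])
for z in(0,.02):print(np.round(proj(s,(.5,.345,z))))
cv2.imwrite('pics/c3.png',np.hstack([cv2.resize(i2[100:170,150:220],(384,384),interpolation=cv2.INTER_CUBIC),w[:,60:460]]))
E
```

```text
[ 0.49955664  0.34472306 -0.00982155] [0.08850307 0.44857858 0.2900541 ]
[187. 143.]
[186. 139.]
```

View pics/c3.png

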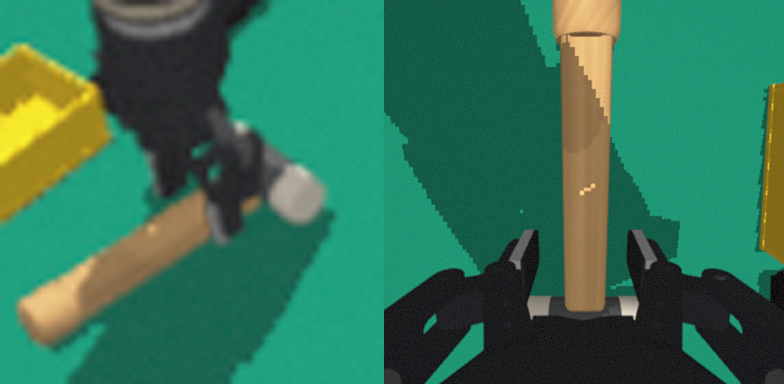

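Side crop: the fingers straddle the handle with tips at about (222,238), still clear of the bench. Wrist: pads on both sides of the handle. A bit lower, then close.

Emit:
move_arm(plan=[0,0,-4,0,0,0,50,0,0,-4,0,0,0,50,0,0,0,0,0,0,50,0,0,0,0,0,0,30,0,0,0,0,0,0,10,0,0,0,0,0,0,10,0,0,0,0,0,0,10], newtons=110)

```text
time: 4.8
eef_pos: [0.4992, 0.3446, -0.0181]
tcp_rot: [0.001, 1.0, 0.0, 0.0]
contact_force: [-0.1, -0.1, 3.0]
opening: 0.252
finger_force: 108.4
```

Gripped. Lifting, and turning the handle towards +y on the way to the left strike.

Emit:
move_arm(plan=[0,0,30,0,0,0,10,0,0,50,0,0,0,10,0,0,50,0,0,-8,10,2,-22,10,0,0,-8.3,10,2,-22,0,0,0,-8.3,10,2,-22,0,0,0,-8.3,10,2,-22,0,0,0,-8.3,10,2,-22,0,0,0,-8.3,10,2,-22,0,0,0,-8.3,10,2,-22,0,0,0,-8.3,10,2,-22,0,0,0,-8.3,10,1,-26,0,0,0,-8.3,10])

```text
time: 6.0
eef_pos: [0.515, 0.1416, 0.1199]
tcp_rot: [0.663, 0.748, -0.001, -0.001]
contact_force: [1.2, 0.1, -3.3]
opening: 0.252
finger_force: 108.5
```

Emit:
move_arm(plan=[0,0,0,0,0,-8.3,10,0,0,0,0,0,0,10,0,0,0,0,0,0,10])

```text
time: 6.3
eef_pos: [0.5153, 0.1424, 0.1204]
tcp_rot: [0.713, 0.702, -0.001, -0.001]
contact_force: [0.3, 0.0, -2.6]
opening: 0.257
finger_force: 108.5
```

```bash
python3 - <<'E'
from h import *
c=snap('wrist','w4.png');s=ctrl.get_state();print({k:np.round(s[k],4) for k in('time','eef_pos','tcp_rot','contact_force','finger_force','opening')})
print(np.degrees(R.from_quat(s['tcp_rot']).as_matrix()[:2,1].tolist()),np.round(s['qpos'],2))
E
```

```text
{'time': np.float64(6.35), 'eef_pos': array([0.5154, 0.1426, 0.1206]), 'tcp_rot': array([ 7.126e-01,  7.015e-01, -4.000e-04, -4.000e-04]), 'contact_force': array([-0.0696, -0.0601, -3.3387]), 'finger_force': np.float64(108.4871), 'opening': np.float64(0.252)}
[57.28869405 -0.89850824] [0.08 0.07 1.99 0.   1.09 0.1 ]
```

View pics/w4.png

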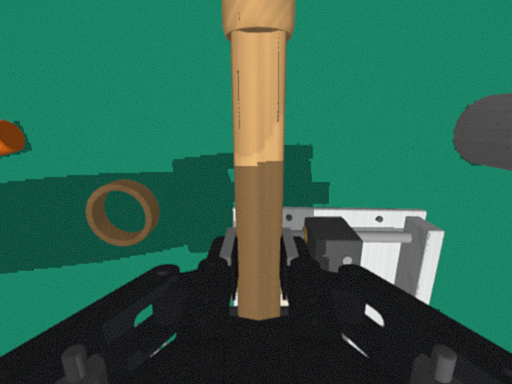

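Wrist view: the mallet is held square (handle at u≈260). The left housing top has its outer edge at (306,218)–(346,218), and the jig edge corners are at (235,208) and (426,211).

```bash
python3 - <<'E'
from h import *
c=snap('wrist')
for n,u,v,z in [('jig fence corner',235,208,.01),('jig far corner',426,212,.01),('housing a',306,218,.074),('housing b',346,218,.074),('facebot',303,238,.05)]: print(n,plane(c,u,v,z).round(4))
print(np.round(proj(c,(.5155,.0866,.154+.0)),0), ctrl.get_state()['eef_pos'])
E
```

```text
jig fence corner [0.4891 0.1187 0.01  ]
jig far corner [0.699  0.1107 0.01  ]
housing a [0.5558 0.1298 0.074 ]
housing b [0.5899 0.1292 0.074 ]
facebot [0.5578 0.1002 0.05  ]
[260. 331.] [0.51553771 0.14276017 0.12084002]
```

Emit:
move_arm(plan=[0,0,-35,0,0,-1,10,0,0,-35,0,0,0,10,0,0,-20,0,0,0,10,0,0,-4,0,0,0,10,6,0,0,0,0,0,10,3,0,0,0,0,0,10,0,0,0,0,0,0,10,0,0,0,0,0,0,10])

```text
time: 7.2
eef_pos: [0.5259, 0.1427, 0.0286]
tcp_rot: [0.72, 0.694, 0.001, 0.001]
contact_force: [-2.6, 0.9, -2.8]
opening: 0.254
finger_force: 108.7
```

Emit:
move_arm(plan=[0,0,0,0,0,0,10,2,0,0,0,0,0,10,0,0,0,0,0,0,10])

```text
time: 7.5
eef_pos: [0.5259, 0.1425, 0.0276]
tcp_rot: [0.72, 0.694, -0.001, -0.001]
contact_force: [-5.3, 1.0, 0.4]
opening: 0.25
finger_force: 109.1
```

Emit:
move_arm(plan=[2,0,0,0,0,0,10,0,0,0,0,0,0,10])

```text
time: 7.7
eef_pos: [0.5267, 0.1426, 0.0273]
tcp_rot: [0.72, 0.694, -0.002, -0.002]
contact_force: [-8.7, 0.8, 1.6]
opening: 0.256
finger_force: 109.3
```

Emit:
move_arm(plan=[1,0,0,0,0,0,10,1,0,0,0,0,0,10,0,0,0,0,0,0,10])

```text
time: 8.0
eef_pos: [0.5285, 0.1427, 0.0273]
tcp_rot: [0.72, 0.694, -0.002, -0.002]
contact_force: [-8.2, 1.0, 3.4]
opening: 0.251
finger_force: 109.4
```

Left contact at about TCP x 0.526; it slid roughly 1.8 mm at 8–9 N. Now the right end.

Emit:
move_arm(plan=[-12,0,0,0,0,0,10,-2,-45,0,0,0,0,10,-2,-45,0,0,0,0,10,-2,-45,0,0,0,0,10,-2,-45,0,0,0,0,10,-2,-45,0,0,0,0,10,0,-35,0,0,0,0,10,0,0,0,0,0,0,10,4,0,0,0,0,0,10,2,0,0,0,0,0,10,0,0,0,0,0,0,10])

```text
time: 9.1
eef_pos: [0.5153, -0.1164, 0.0273]
tcp_rot: [0.719, 0.695, 0.0, 0.0]
contact_force: [0.2, 0.2, -2.7]
opening: 0.25
finger_force: 108.6
```

Emit:
move_arm(plan=[2,0,0,0,0,0,10,0,0,0,0,0,0,10])

```text
time: 9.3
eef_pos: [0.5172, -0.1168, 0.0273]
tcp_rot: [0.719, 0.695, 0.0, 0.0]
contact_force: [-0.4, -0.1, -3.8]
opening: 0.25
finger_force: 108.6
```

Emit:
move_arm(plan=[2,0,0,0,0,0,10,0,0,0,0,0,0,10])

```text
time: 9.5
eef_pos: [0.5187, -0.1171, 0.0271]
tcp_rot: [0.72, 0.694, -0.0, -0.001]
contact_force: [-0.4, 1.7, -3.7]
opening: 0.251
finger_force: 108.7
```

Emit:
move_arm(plan=[2,0,0,0,0,0,10,0,0,0,0,0,0,10])

```text
time: 9.7
eef_pos: [0.519, -0.117, 0.0269]
tcp_rot: [0.72, 0.694, -0.001, -0.003]
contact_force: [-6.6, 1.9, 1.0]
opening: 0.253
finger_force: 109.3
```

Emit:
move_arm(plan=[2,0,0,0,0,0,10,0,0,0,0,0,0,10])

```text
time: 9.9
eef_pos: [0.5204, -0.1171, 0.0268]
tcp_rot: [0.72, 0.694, -0.002, -0.003]
contact_force: [-7.6, 1.4, 2.7]
opening: 0.253
finger_force: 109.3
```

Emit:
move_arm(plan=[1,0,0,0,0,0,10,0.5,0,0,0,0,0,10,0,0,0,0,0,0,10])

```text
time: 10.2
eef_pos: [0.5216, -0.1172, 0.0268]
tcp_rot: [0.72, 0.694, -0.002, -0.003]
contact_force: [-9.2, -0.5, 2.4]
opening: 0.255
finger_force: 109.4
```

Emit:
move_arm(plan=[-9,0,0,0,0,0,10,2,45,0,0,0,0,10,2,45,0,0,0,0,10,2,45,0,0,0,0,10,2,45,0,0,0,0,10,1,45,0,0,0,0,10,0,35,0,0,0,0,10,0,0,0,0,0,0,10,4,0,0,0,0,0,10,1.5,0,0,0,0,0,10,1,0,0,0,0,0,10,1,0,0,0,0,0,10])

```text
time: 11.4
eef_pos: [0.5286, 0.1422, 0.0263]
tcp_rot: [0.721, 0.693, -0.003, -0.004]
contact_force: [-8.4, 5.7, 1.5]
opening: 0.259
finger_force: 109.4
```

Emit:
move_arm(plan=[1,0,0,0,0,0,10,1,0,0,0,0,0,10,0,0,0,0,0,0,10])

```text
time: 11.7
eef_pos: [0.5305, 0.1423, 0.0262]
tcp_rot: [0.721, 0.693, -0.002, -0.004]
contact_force: [-8.5, 5.5, 0.6]
opening: 0.251
finger_force: 109.3
```

Emit:
move_arm(plan=[1,0,0,0,0,0,10,0,0,0,0,0,0,10])

```text
time: 11.9
eef_pos: [0.5314, 0.1423, 0.0262]
tcp_rot: [0.721, 0.693, -0.002, -0.004]
contact_force: [-8.7, 5.3, 0.6]
opening: 0.253
finger_force: 109.4
```

Emit:
move_arm(plan=[-11,0,0,0,0,0,10,-2,-45,0,0,0,0,10,-2,-45,0,0,0,0,10,-2,-45,0,0,0,0,10,-2,-45,0,0,0,0,10,-1,-45,0,0,0,0,10,0,-35,0,0,0,0,10,0,0,0,0,0,0,10,7,0,0,0,0,0,10,2,0,0,0,0,0,10,1,0,0,0,0,0,10,1,0,0,0,0,0,10])

```text
time: 13.1
eef_pos: [0.5224, -0.1173, 0.026]
tcp_rot: [0.72, 0.694, -0.003, -0.003]
contact_force: [-10.6, -5.5, -0.8]
opening: 0.253
finger_force: 109.3
```

Emit:
move_arm(plan=[1,0,0,0,0,0,10,1,0,0,0,0,0,10,0,0,0,0,0,0,10])

```text
time: 13.4
eef_pos: [0.5244, -0.1173, 0.026]
tcp_rot: [0.72, 0.694, -0.004, -0.003]
contact_force: [-8.9, -4.5, -1.4]
opening: 0.253
finger_force: 109.1
```

Emit:
move_arm(plan=[-10.5,0,0,0,0,0,10,2,45,0,0,0,0,10,2,45,0,0,0,0,10,2,45,0,0,0,0,10,2,45,0,0,0,0,10,1,45,0,0,0,0,10,0,35,0,0,0,0,10,0,0,0,0,0,0,10,5,0,0,0,0,0,10,2,0,0,0,0,0,10,1,0,0,0,0,0,10,1,0,0,0,0,0,10])

```text
time: 14.6
eef_pos: [0.5316, 0.1428, 0.0261]
tcp_rot: [0.721, 0.693, -0.003, -0.004]
contact_force: [-9.9, 6.1, 1.4]
opening: 0.253
finger_force: 109.4
```

Emit:
move_arm(plan=[1,0,0,0,0,0,10,1,0,0,0,0,0,10,0.5,0,0,0,0,0,10,0,0,0,0,0,0,10])

```text
time: 15.0
eef_pos: [0.5339, 0.1429, 0.026]
tcp_rot: [0.721, 0.693, -0.003, -0.005]
contact_force: [-9.3, 5.5, 0.6]
opening: 0.247
finger_force: 109.4
```

Emit:
move_arm(plan=[-11,0,0,0,0,0,10,-2,-45,0,0,0,0,10,-2,-45,0,0,0,0,10,-2,-45,0,0,0,0,10,-2,-45,0,0,0,0,10,-1,-45,0,0,0,0,10,0,-35,0,0,0,0,10,0,0,0,0,0,0,10,7,0,0,0,0,0,10,2,0,0,0,0,0,10,1,0,0,0,0,0,10,1,0,0,0,0,0,10])

```text
time: 16.2
eef_pos: [0.5254, -0.1172, 0.0261]
tcp_rot: [0.72, 0.694, -0.004, -0.003]
contact_force: [-9.8, -5.6, 0.5]
opening: 0.251
finger_force: 109.3
```

Emit:
move_arm(plan=[1,0,0,0,0,0,10,1,0,0,0,0,0,10,0,0,0,0,0,0,10])

```text
time: 16.5
eef_pos: [0.5274, -0.1172, 0.0259]
tcp_rot: [0.72, 0.694, -0.004, -0.003]
contact_force: [-8.2, -6.4, -1.8]
opening: 0.248
finger_force: 109.2
```

Emit:
move_arm(plan=[-10.5,0,0,0,0,0,10,2,45,0,0,0,0,10,2,45,0,0,0,0,10,2,45,0,0,0,0,10,2,45,0,0,0,0,10,1,45,0,0,0,0,10,0,35,0,0,0,0,10,0,0,0,0,0,0,10,5,0,0,0,0,0,10,2,0,0,0,0,0,10,1,0,0,0,0,0,10,1,0,0,0,0,0,10])

```text
time: 17.7
eef_pos: [0.5344, 0.143, 0.026]
tcp_rot: [0.721, 0.693, -0.003, -0.005]
contact_force: [-9.1, 5.5, 0.5]
opening: 0.252
finger_force: 109.5
```

Emit:
move_arm(plan=[1,0,0,0,0,0,10,1,0,0,0,0,0,10,0.5,0,0,0,0,0,10,0,0,0,0,0,0,10])

```text
time: 18.1
eef_pos: [0.5367, 0.143, 0.0259]
tcp_rot: [0.721, 0.693, -0.003, -0.005]
contact_force: [-8.4, 5.8, 0.7]
opening: 0.251
finger_force: 109.4
```

Emit:
move_arm(plan=[-11,0,0,0,0,0,10,-2,-45,0,0,0,0,10,-2,-45,0,0,0,0,10,-2,-45,0,0,0,0,10,-2,-45,0,0,0,0,10,-1,-45,0,0,0,0,10,0,-35,0,0,0,0,10,0,0,0,0,0,0,10,7,0,0,0,0,0,10,2,0,0,0,0,0,10,1,0,0,0,0,0,10,1,0,0,0,0,0,10])

```text
time: 19.3
eef_pos: [0.5284, -0.1172, 0.0261]
tcp_rot: [0.72, 0.694, -0.004, -0.003]
contact_force: [-10.3, -5.8, -0.6]
opening: 0.253
finger_force: 109.4
```

Emit:
move_arm(plan=[1,0,0,0,0,0,10,1,0,0,0,0,0,10,0,0,0,0,0,0,10])

```text
time: 19.6
eef_pos: [0.5304, -0.1172, 0.026]
tcp_rot: [0.72, 0.694, -0.004, -0.003]
contact_force: [-9.6, -5.8, -2.1]
opening: 0.251
finger_force: 109.3
```

Emit:
move_arm(plan=[-10.5,0,0,0,0,0,10,2,45,0,0,0,0,10,2,45,0,0,0,0,10,2,45,0,0,0,0,10,2,45,0,0,0,0,10,1,45,0,0,0,0,10,0,35,0,0,0,0,10,0,0,0,0,0,0,10,5,0,0,0,0,0,10,2,0,0,0,0,0,10,1,0,0,0,0,0,10,1,0,0,0,0,0,10])

```text
time: 20.8
eef_pos: [0.5373, 0.1431, 0.026]
tcp_rot: [0.721, 0.693, -0.003, -0.005]
contact_force: [-9.1, 6.7, 0.3]
opening: 0.253
finger_force: 109.5
```

Emit:
move_arm(plan=[1,0,0,0,0,0,10,1,0,0,0,0,0,10,0.5,0,0,0,0,0,10,0,0,0,0,0,0,10])

```text
time: 21.2
eef_pos: [0.5397, 0.1431, 0.0259]
tcp_rot: [0.721, 0.693, -0.003, -0.005]
contact_force: [-8.8, 6.9, -0.2]
opening: 0.252
finger_force: 109.4
```

Emit:
move_arm(plan=[-11,0,0,0,0,0,10,-2,-45,0,0,0,0,10,-2,-45,0,0,0,0,10,-2,-45,0,0,0,0,10,-2,-45,0,0,0,0,10,-1,-45,0,0,0,0,10,0,-35,0,0,0,0,10,0,0,0,0,0,0,10,7,0,0,0,0,0,10,2,0,0,0,0,0,10,1,0,0,0,0,0,10,1,0,0,0,0,0,10])

```text
time: 22.4
eef_pos: [0.5314, -0.1172, 0.0261]
tcp_rot: [0.72, 0.694, -0.004, -0.003]
contact_force: [-9.5, -5.8, -0.1]
opening: 0.253
finger_force: 109.4
```

The jaw has walked back about 13 mm and is square again. Carrying the mallet back to its original place.

Emit:
move_arm(plan=[-15,0,0,0,0,0,10,0,0,45,0,0,0,10,0,0,45,0,0,0,10,-2,42,0,0,0,8.4,10,-2,42,0,0,0,8.4,10,-2,42,0,0,0,8.4,10,-2,42,0,0,0,8.4,10,-2,42,0,0,0,8.4,10,-2,42,0,0,0,8.4,10,-2,42,0,0,0,8.4,10,-2,42,0,0,0,8.4,10,-2,42,0,0,0,8.4,10])

```text
time: 23.6
eef_pos: [0.5008, 0.2636, 0.1172]
tcp_rot: [0.139, 0.99, 0.0, 0.0]
contact_force: [0.1, -1.3, -2.2]
opening: 0.249
finger_force: 109.2
```

Emit:
move_arm(plan=[-2,42,0,0,0,8.4,10,0,42,0,0,0,8.3,10,0,0,-40,0,0,0,10,0,0,-40,0,0,0,10,0,0,-30,0,0,0,10,0,0,-12,0,0,0,10,0,0,0,0,0,0,10,0,0,0,0,0,0,10])

```text
time: 24.4
eef_pos: [0.5009, 0.3454, -0.0032]
tcp_rot: [-0.002, 1.0, 0.001, 0.001]
contact_force: [0.5, 0.6, -1.9]
opening: 0.247
finger_force: 109.3
```

Emit:
move_arm(plan=[0,0,-6,0,0,0,10,0,0,-4,0,0,0,10,0,0,-2,0,0,0,10,0,0,-2,0,0,0,10,0,0,0,0,0,0,10,0,0,0,0,0,0,10])

```text
time: 25.0
eef_pos: [0.5002, 0.3444, -0.0181]
tcp_rot: [-0.002, 1.0, 0.0, 0.0]
contact_force: [-0.9, -1.3, -0.1]
opening: 0.253
finger_force: 109.9
```

Emit:
move_arm(plan=[0,0,0,0,0,0,28,0,0,0,0,0,0,40,0,0,0,0,0,0,50,0,0,10,0,0,0,50,0,0,45,0,0,0,50,0,0,50,0,0,0,50,0,0,50,0,0,0,50,4,-35,25,0,0,-8.4,50,4,-35,0,0,0,-8.4,50,4,-35,0,0,0,-8.4,50,4,-35,0,0,0,-8.4,50,4,-35,0,0,0,-8.4,50])

```text
time: 26.2
eef_pos: [0.5201, 0.1682, 0.1625]
tcp_rot: [0.359, 0.933, 0.0, 0.001]
contact_force: [0.5, -0.3, 0.5]
opening: 0.58
finger_force: 0.0
```

Emit:
move_arm(plan=[4,-35,0,0,0,-8.4,50,4,-35,0,0,0,-8.4,50,4,-35,0,0,0,-8.4,50,4,-35,0,0,0,-8.4,50,4,-35,0,0,0,-8.4,50,3,-35,0,0,0,-8.4,50,0,0,0,0,0,0,50,0,0,0,0,0,0,50])

```text
time: 27.0
eef_pos: [0.5431, -0.041, 0.162]
tcp_rot: [0.72, 0.693, 0.0, 0.0]
contact_force: [0.6, 0.3, -0.5]
opening: 0.584
finger_force: 0.0
```

```bash
python3 - <<'E'
from h import *
c=snap('wrist');s=ctrl.get_state();print({k:np.round(s[k],4) for k in('time','eef_pos','tcp_rot','contact_force','opening')})
t=snap('top');im=cv2.cvtColor(t['color'],cv2.COLOR_RGB2BGR)
w=cv2.cvtColor(c['color'],cv2.COLOR_RGB2BGR)
cv2.imwrite('pics/c5.png',np.hstack([w,cv2.resize(im[140:236,110:180],(280,384),interpolation=cv2.INTER_CUBIC)]))
E
```

```text
{'time': np.float64(27.05), 'eef_pos': array([ 0.5429, -0.0403,  0.1618]), 'tcp_rot': array([7.201e-01, 6.939e-01, 3.000e-04, 0.000e+00]), 'contact_force': array([-0.0514,  0.6415, -0.5479]), 'opening': np.float64(0.5838)}
```

View pics/c5.png

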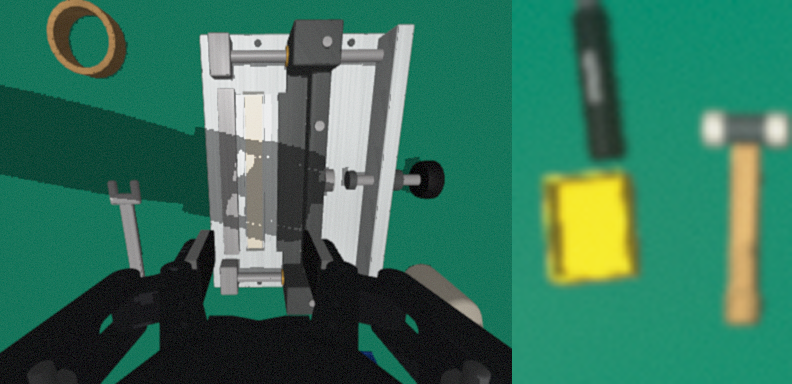

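Wrist view: lens from (254,93) to (254,248), jaw toe edge at u≈279 with the right wing visible beside the lens, fence at u≈228. The top crop shows the mallet lying flat in its old place.

```bash
python3 - <<'E'
from h import *
c=snap('wrist')
for n,u,v,z in [('lens top end',254,93,.035),('lens bot end',254,248,.035),('L edge',244,130,.035),('R edge',264,130,.035),('toe edge',279,120,.022),('wing far',277,120,.013),('fence inner',235,120,.02),('L2',244,230,.035),('R2',264,230,.035)]: print(n,plane(c,u,v,z).round(4))
row=c['color'][120];print([int(r.sum()//3) for r in row[225:300:3]])
row=c['color'][235];print([int(r.sum()//3) for r in row[225:300:3]])
E
```

```text
lens top end [0.5418 0.0558 0.035 ]
lens bot end [ 0.5345 -0.12    0.035 ]
L edge [0.5295 0.0191 0.035 ]
R edge [0.5509 0.0183 0.035 ]
toe edge [0.5681 0.028  0.022 ]
wing far [0.5665 0.0281 0.013 ]
fence inner [0.5192 0.0298 0.02  ]
L2 [ 0.5236 -0.0961  0.035 ]
R2 [ 0.5473 -0.097   0.035 ]
[185, 192, 190, 187, 237, 235, 216, 231, 229, 227, 226, 229, 228, 178, 237, 236, 217, 226, 89, 96, 97, 92, 96, 92, 90]
[152, 160, 156, 160, 155, 193, 205, 144, 123, 126, 123, 124, 121, 130, 200, 156, 199, 126, 47, 51, 50, 45, 46, 48, 44]
```

Emit:
move_arm(plan=[-5,7,-40,0,0,0,50,0,0,-45,0,0,0,50,0,0,-40,0,0,0,50,0,0,-15,0,0,0,45,0,0,-8,0,0,0,40,0,0,-7,0,0,0,36,0,0,0,0,0,0,36,0,0,0,0,0,0,26,0,0,0,0,0,0,10,0,0,0,0,0,0,10,0,0,0,0,0,0,10], newtons=40)

```text
time: 28.25
eef_pos: [0.5386, -0.0339, 0.0078]
tcp_rot: [0.72, 0.694, 0.0, 0.001]
contact_force: [-3.1, 0.1, 6.2]
opening: 0.121
finger_force: 3.0
```

Emit:
move_arm(plan=[0,0,0,0,0,0,10,0,0,0,0,0,0,10])

```text
time: 28.45
eef_pos: [0.5386, -0.0339, 0.0078]
tcp_rot: [0.72, 0.694, 0.0, 0.001]
contact_force: [-2.6, 0.2, 5.5]
opening: 0.117
finger_force: 3.0
```

```bash
python3 - <<'E'
from h import *
c=snap('wrist','w6.png');s=ctrl.get_state();print({k:np.round(s[k],4) for k in('time','eef_pos','tcp_rot','contact_force','opening','finger_force')})
b=c['color'].astype(int)
print([int(r.sum()//3) for r in b[222,200:320:4]],[int(r.sum()//3) for r in b[236,200:320:4]])
E
```

```text
{'time': np.float64(28.5), 'eef_pos': array([ 0.5386, -0.0339,  0.0079]), 'tcp_rot': array([7.204e-01, 6.936e-01, 2.000e-04, 5.000e-04]), 'contact_force': array([-2.5335, -0.5094,  5.9629]), 'opening': np.float64(0.1167), 'finger_force': np.float64(3.0367)}
[103, 106, 94, 103, 101, 105, 88, 139, 131, 139, 140, 137, 142, 137, 135, 136, 137, 136, 138, 134, 137, 136, 141, 136, 139, 93, 46, 49, 50, 52] [103, 106, 104, 100, 102, 102, 97, 92, 64, 73, 81, 90, 9, 140, 136, 137, 139, 58, 78, 84, 83, 66, 66, 132, 136, 66, 46, 54, 52, 57]
```

View pics/w6.png

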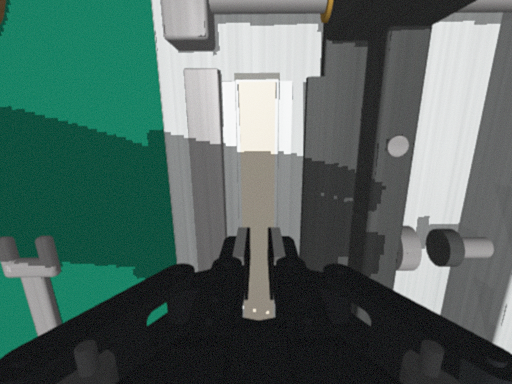

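Wrist view: the fingertips at (245,230) and (272,230) have closed on top of the lens instead of beside it. Raising, opening and going lower.

Emit:
move_arm(plan=[0,0,15,0,0,0,10,0,0,0,0,0,0,45,0,0,0,0,0,0,45,0,0,0,0,0,0,40,0,0,-15,0,0,0,38,0,0,-6,0,0,0,38,0,0,-3,0,0,0,38,0,0,-2,0,0,0,38,0,0,0,0,0,0,38])

```text
time: 29.4
eef_pos: [0.5376, -0.0335, -0.0053]
tcp_rot: [0.72, 0.694, -0.0, -0.0]
contact_force: [-0.4, -0.2, -0.9]
opening: 0.445
finger_force: 0.0
```

Emit:
move_arm(plan=[0,0,0,0,0,0,28,0,0,0,0,0,0,16,0,0,0,0,0,0,16,0,0,0,0,0,0,16], newtons=40)

```text
time: 29.8
eef_pos: [0.5384, -0.0337, -0.0042]
tcp_rot: [0.72, 0.694, 0.0, 0.0]
contact_force: [0.2, -0.0, 2.0]
opening: 0.244
finger_force: 41.9
```

Emit:
move_arm(plan=[0,0,0,0,0,0,16,0,0,5,0,0,0,16,0,0,8,0,0,0,16,0,0,10,0,0,0,16,0,0,0,0,0,0,16,0,0,0,0,0,0,16], newtons=60)

```text
time: 30.4
eef_pos: [0.538, -0.0336, 0.0188]
tcp_rot: [0.72, 0.694, 0.0, 0.0]
contact_force: [-0.5, 0.3, -2.1]
opening: 0.239
finger_force: 59.2
```

```bash
python3 - <<'E'
from h import *
s=ctrl.get_state();print({k:np.round(s[k],3) for k in('time','eef_pos','contact_force','wrist_torque','opening','finger_force')})
c=snap('wrist');g=c['color'].astype(int)
print([g[v,258].tolist() for v in range(50,110,4)])
t=snap('top');h=cv2.cvtColor(t['color'],cv2.COLOR_RGB2HSV)
m=((h[...,0]>105)&(h[...,0]<130)&(h[...,1]>120)).astype('uint8');m[:,:320]=0;m[:,400:]=0
k=cv2.findContours(m,cv2.RETR_EXTERNAL,cv2.CHAIN_APPROX_NONE)[0];k=max(k,key=cv2.contourArea)
P=np.array([plane(t,*p[0],.02)[:2]*1000 for p in k]).astype('float32');r=cv2.minAreaRect(P);print('tray',r,cv2.boxPoints(r).round())
E
```

```text
{'time': np.float64(30.4), 'eef_pos': array([ 0.538, -0.034,  0.019]), 'contact_force': array([-0.513,  0.266, -2.06 ]), 'wrist_torque': array([-0.001,  0.022,  0.016]), 'opening': np.float64(0.239), 'finger_force': np.float64(59.21)}
[[226, 228, 229], [228, 229, 229], [225, 226, 227], [225, 227, 228], [228, 230, 230], [150, 150, 146], [155, 153, 149], [233, 230, 213], [244, 239, 229], [243, 238, 227], [242, 237, 227], [244, 239, 229], [242, 237, 224], [242, 238, 226], [242, 236, 227]]
tray ((569.6583862304688, -348.2379455566406), (94.43496704101562, 253.06289672851562), 82.13679504394531) [[ 438. -378.]
 [ 689. -412.]
 [ 701. -319.]
 [ 451. -284.]]
```

Emit:
move_arm(plan=[0,0,30,0,0,0,16,0,0,36,0,0,0,16,0,0,36,0,0,0,16,3,-31,0,0,0,8.4,16,3,-31,0,0,0,8.4,16,3,-31,0,0,0,8.4,16,3,-31,0,0,0,8.4,16,3,-31,0,0,0,8.4,16,3,-31,0,0,0,8.4,16,3,-31,0,0,0,8.4,16,3,-31,0,0,0,8.4,16,4,-33,0,0,0,8.4,16])

```text
time: 31.7
eef_pos: [0.5654, -0.3153, 0.1193]
tcp_rot: [0.141, 0.99, 0.001, -0.001]
contact_force: [1.1, 0.1, -1.3]
opening: 0.237
finger_force: 59.3
```

Emit:
move_arm(plan=[4,-33,0,0,0,8.5,16,0,0,0,0,0,0.5,16,0,0,0,0,0,0,16,0,0,0,0,0,0,16])

```text
time: 32.1
eef_pos: [0.5695, -0.3464, 0.1195]
tcp_rot: [0.066, 0.998, 0.001, -0.001]
contact_force: [-0.2, 0.7, -2.2]
opening: 0.239
finger_force: 59.4
```

```bash
python3 - <<'E'
from h import *
s=ctrl.get_state();print({k:np.round(s[k],3) for k in('time','eef_pos','tcp_rot','contact_force','opening','finger_force')})
c=snap('wrist');h=cv2.cvtColor(c['color'],cv2.COLOR_RGB2HSV)
m=((h[...,0]>105)&(h[...,0]<130)&(h[...,1]>120)).astype('uint8')
v,u=np.nonzero(m);print('blue',m.sum(),u.min(),u.max(),v.min(),v.max())
for row in (60,100,140,180):
    x=np.nonzero(m[row])[0]
    if len(x): print(row,x.min(),x.max(),plane(c,x.min(),row,.024).round(3),plane(c,x.max(),row,.024).round(3))
x=np.nonzero(m[:,215])[0];print('far end',x.min(),plane(c,215,x.min(),.024).round(3))
w=(h[...,1]<60)&(h[...,2]>190)
for row in (60,80,100,120,140,180):
    x=np.nonzero(w[row,180:340])[0]+180
    if len(x):print('white',row,x.min(),x.max(),plane(c,x.mean(),row,.159).round(3))
E
```

```text
{'time': np.float64(32.1), 'eef_pos': array([ 0.569, -0.346,  0.119]), 'tcp_rot': array([ 0.066,  0.998,  0.001, -0.001]), 'contact_force': array([-0.2  ,  0.678, -2.181]), 'opening': np.float64(0.239), 'finger_force': np.float64(59.355)}
blue 7874 2 509 51 383
60 200 308 [ 0.443 -0.382  0.024] [ 0.456 -0.286  0.024]
100 202 306 [ 0.477 -0.387  0.024] [ 0.49  -0.291  0.024]
140 204 304 [ 0.513 -0.392  0.024] [ 0.526 -0.296  0.024]
180 206 302 [ 0.552 -0.397  0.024] [ 0.565 -0.302  0.024]
far end 51 [ 0.438 -0.368  0.024]
white 80 220 239 [ 0.483 -0.348  0.159]
white 100 221 231 [ 0.491 -0.351  0.159]
white 180 227 276 [ 0.53  -0.345  0.159]
```

Tray centred in the wrist picture (edges symmetric about u=254, centre about (0.569, −0.351)). Lowering.

Emit:
move_arm(plan=[0,-4,-35,0,0,0,16,0,0,-35,0,0,0,16,0,0,-25,0,0,0,16,0,0,-15,0,0,0,16,0,0,-7,0,0,0,16,0,0,-4,0,0,0,16,0,0,-2,0,0,0,16,0,0,0,0,0,0,16,0,0,0,0,0,0,16])

```text
time: 33.05
eef_pos: [0.5707, -0.3522, -0.0013]
tcp_rot: [0.066, 0.998, -0.001, 0.001]
contact_force: [-0.6, -1.4, -2.8]
opening: 0.237
finger_force: 59.3
```

Emit:
move_arm(plan=[0,0,-2,0,0,0,16,0,0,-2,0,0,0,16,0,0,0,0,0,0,16,0,0,0,0,0,0,16])

```text
time: 33.45
eef_pos: [0.5698, -0.3515, -0.0068]
tcp_rot: [0.066, 0.998, 0.0, -0.0]
contact_force: [-0.8, -0.6, -1.6]
opening: 0.233
finger_force: 59.3
```

Emit:
move_arm(plan=[0,0,-1,0,0,0,16,0,0,0,0,0,0,16])

```text
time: 33.65
eef_pos: [0.5699, -0.3516, -0.0078]
tcp_rot: [0.066, 0.998, 0.0, -0.0]
contact_force: [0.1, 0.1, -2.5]
opening: 0.236
finger_force: 59.3
```

Emit:
move_arm(plan=[0,0,-1,0,0,0,16,0,0,-1,0,0,0,16,0,0,0,0,0,0,16,0,0,0,0,0,0,16])

```text
time: 34.05
eef_pos: [0.5699, -0.3516, -0.0098]
tcp_rot: [0.066, 0.998, 0.0, -0.0]
contact_force: [0.3, 0.8, -2.0]
opening: 0.241
finger_force: 59.3
```

Emit:
move_arm(plan=[0,0,-1,0,0,0,16,0,0,0,0,0,0,16])

```text
time: 34.25
eef_pos: [0.5701, -0.3517, -0.0101]
tcp_rot: [0.066, 0.998, -0.0, -0.0]
contact_force: [-0.6, 0.9, 1.7]
opening: 0.238
finger_force: 59.8
```

Contact at −10 mm: the bar rests on the tray floor. Releasing and backing off.

Emit:
move_arm(plan=[0,0,0,0,0,0,26,0,0,0,0,0,0,34,0,0,0,0,0,0,40,0,0,10,0,0,0,40,0,0,30,0,0,0,40,0,0,45,0,0,0,40,0,0,45,0,0,0,40,-20,0,40,0,0,0,40,0,0,0,0,0,0,40,0,0,0,0,0,0,40])

```text
time: 35.25
eef_pos: [0.5505, -0.3523, 0.162]
tcp_rot: [0.066, 0.998, -0.001, 0.002]
contact_force: [-0.3, 0.8, -1.0]
opening: 0.471
finger_force: 0.0
```

```bash
python3 - <<'E'
from h import *
s=ctrl.get_state();print({k:np.round(s[k],3) for k in('time','eef_pos','contact_force','opening')})
c=snap('wrist','w7.png');h=cv2.cvtColor(c['color'],cv2.COLOR_RGB2HSV)
m=((h[...,0]>105)&(h[...,0]<130)&(h[...,1]>120))
w=((h[...,1]<70)&(h[...,2]>150)).astype('uint8')
n,l,st,ce=cv2.connectedComponentsWithStats(w)
for i in range(1,n):
    if st[i,4]>300: print(st[i],ce[i].round())
for row in range(120,300,30):
    x=np.nonzero(w[row,150:350])[0]+150;b=np.nonzero(m[row])[0]
    if len(x):print(row,'bar',x.min(),x.max(),plane(c,x.min(),row,.01).round(3)[:2],plane(c,x.max(),row,.01).round(3)[:2],'tray',b.min() if len(b) else 0,b.max() if len(b) else 0)
t=snap('top');h=cv2.cvtColor(t['color'],cv2.COLOR_RGB2HSV)
for z,p in(('mallet',(168,172)),):print(t['color'][p[1],p[0]-8:p[0]+9:4].tolist())
E
```

```text
{'time': np.float64(35.25), 'eef_pos': array([ 0.551, -0.352,  0.162]), 'contact_force': array([-0.314,  0.84 , -0.963]), 'opening': np.float64(0.471)}
[ 387   83  125  182 9295] [448. 135.]
[ 102   85   67  190 3598] [135. 176.]
[ 131   84   49  181 1438] [155. 171.]
[244 138  35  41 689] [260. 157.]
[ 412  208  100   46 2376] [464. 229.]
[246 225  31  40 744] [260. 248.]
[ 409  256  103   21 1238] [460. 266.]
120 bar 245 249 [ 0.481 -0.359] [ 0.482 -0.355] tray 218 307
150 bar 150 264 [ 0.5   -0.476] [ 0.518 -0.342] tray 220 305
180 bar 153 160 [ 0.536 -0.481] [ 0.537 -0.473] tray 221 304
210 bar 150 277 [ 0.573 -0.494] [ 0.594 -0.335] tray 222 302
240 bar 150 276 [ 0.614 -0.504] [ 0.635 -0.341] tray 223 294
270 bar 155 168 [ 0.658 -0.508] [ 0.66  -0.491] tray 224 296
[[234, 232, 222], [106, 117, 113], [99, 111, 108], [126, 132, 127], [234, 232, 222]]
```

The bar is centred between the tray walls (u≈260, walls at 222 and 302), the mallet is back in its place, and the gripper is clear.

```bash
python3 -c "
from h import *
print(order.sign_off())"
```

```text
the job is handed in; nothing more can be done
None
```

The jaw was walked back about 13 mm with alternating pushes that read at most 10.6 N. The mallet is back in its original place and the bar is centred in the tray. I handed the job in at about 35 s, but with my 10 pictures used up I did not look at the final placing by eye.

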